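Prop the purple chopping board on its rest

ROBOT

A 6-joint arm with a two-finger parallel gripper is mounted at the origin on the work surface. World frame = base frame: x ahead of the robot, y to its left, z up, the work surface at z = 0. Lengths are in m, angles in rad, forces in N, time in s.
With the tool pointing down it reaches from about 0.35 to 0.975 m from the base axis. Payload 4.9 kg.
Tool frame: the origin (TCP) lies at the very end of the fingers, on their centre line; the grasp point (between the pads) lies 19 mm behind it; z points along the fingers, y is the line along which they close (so a half turn about z gives the same grasp; the last joint's range is limited). The gripper opens to 85 mm and grips with 20 to 120 N. Pads are 22 mm wide; open, the fingers measure 114 mm over their backs; the gripper's body (76 mm by 85 mm) begins 54 mm behind the grasp point. The pads swing forward as they close: fully open they stand 13 mm farther back than shut.
Start: joints at [-1.253, 0.053, 1.613, -0, 1.476, -0.119], TCP at [0.264, -0.566, 0.231] pointing down, gripper open.
Joint ranges: [-3.01, 3.01], [-1.01, 2.22], [0.06, 2.58], [-1.02, 4.17], [0.09, 2.62], [-3.14, 3.14]. Speed limits (rad/s): [2.57, 2.57, 3.14, 3.14, 3.14, 3.14].

INTERFACE

Orientations are given as a unit quaternion [w, x, y, z].
In Python, from plant import monitor, vision, manip gives the robot as it stands. The module is installed in compiled form; this text tells all that it offers.
- The arm moves only by the tool arm_command, never from a script. Its argument "rows" is a list of rows, each a list of 3 entries, a list of its own where there are three numbers: the finger opening in mm, from 0 to 85.4, then the shift along the world's x, y, z in units of 30 cm (1.0 is 30 cm), then the turn, a rotation vector about the world's x, y, z in units of pi/2 rad (1.0 is pi/2 rad). In form: [[claw, [x, y, z], [wx, wy, wz]], ...]. A call has 1 to 12 rows; each row is the pose to reach, as a shift and turn from the pose commanded when the call began; what a row does not reach only later rows make up. A row lasts 1/12 s, in which the tool goes at most 41.7 mm and 7.16 degrees, less where a joint would pass 70% of its speed; a pose out of reach is approached as far as the arm can. A call with a number of a shift or a turn outside -1 to 1 is refused whole. A call with a gripper value outside its range is refused whole. The fingers move at their own pace and stop on an object; the grip force is fixed at half the most. Time passes only in rows, so rows that repeat a pose let the fingers close. It gives the time, the measured TCP pose, the force, the opening and the grip force at its end, in the units of the state.
- monitor.state(): the state, without advancing time (a new reading comes with each control period).
- vision.grab_frame(name): name is "side" or "top" or "wrist"; returns a dict with "color" (384x512x3 uint8, red, green, blue), "z_map" (384x512 float32, m along the optical axis (not along the pixel's ray), 0 where there is no reading), "mtx" (3x3 intrinsics, pixels), "R" (3x3) and "t" (3): a world point X has camera coordinates R X + t. Camera axes: x right, y down, z forward; pixel columns grow to the right and rows downward; lengths in m; the calibration is good to about 2 mm. The wrist camera is an equidistant fisheye: a pixel r from the principal point sees the ray r / f radians off the axis. A picture is of the moment at which its call begins.
- manip.job_done(): hands the job in; it is judged then, once.
The state is a dict: "time": time; "joint_pos": joint angles; "joint_vel": joint speeds; "joint_efforts": joint torques, N m; "tool_pos": TCP position; "tool_rot": TCP orientation; "contact_force": force on the tool from outside, world axes, zero at the start; "ft_torque": the same for the moment, N m; "gripper_width": opening from 0.0 (shut) to 1.0 (fully open); "grasp_force": force on a finger pad.
Only numpy, scipy, OpenCV 4.12 (cv2) and the standard library are available. Lean on these libraries where they do the work, as an engineer would, in place of code of your own. Each camera call takes 0.05 s, during which the arm holds its last target. There are 200 camera calls.

TASK

An oil cruet has been left on the tray of the steel board rest, where the chopping board belongs. First stand that cruet, kept upright, in the empty well of the red caddy; then take the purple board from the drainer and prop it on the rest, its lower edge on the tray behind the front lip, square between the two black cheeks and leaning back at a clear slant against the bar. Leave the other boards, the other cruet and the juicer where they are, and let go of everything.

Things in the scene. Friction and masses are not known exactly. Their poses are not given: they have to be found in the camera images.
- board_purple: Purple plastic chopping board, 10 thick (its x) by 150 wide (its y) by 180 tall (its z), about 250 g. Origin: middle of its lower edge, z up along the board. At the start it stands upright in one of the three drainer slots, whichever; the top half stands clear and can be pinched across its thickness from above.
- board_top (a point): Middle of the purple board's top edge, 180 above its origin.
- board_green: Green board of the same size and frame, upright in another drainer slot. Leave alone.
- board_orange: Orange board of the same size and frame, upright in another drainer slot. Leave alone.
- rack: White fixed drainer, base 170 (x) by 180 (y) by 6 thick, origin at the centre of its underside. Three slots along y at x = -60, 0, +60, each 13 wide, between posts 20 wide at y = -50 and +50 that reach 66 high; the boards stand in them on the base (6 up), with 50 clear between neighbouring boards.
- rest: Fixed steel board rest; origin on the counter under it, open front along its +x (roughly away from the robot). Tray 200 wide (y), x = -68 to +42, top face 6 high. Front lip: inner face at x = +35, 18 high. Black cheeks: inner faces at y = -90 and +90, 36 high. Bar behind: see rest_bar. A propped board's lower edge is on the tray between bar and lip, its top leans to -x over the bar.
- rest_bar (a point): Middle of the rest's bar, on its axis: dark round bar 10 thick along the rest's y, y = -85 to +85, at x = -45, 100 high in the rest's frame. A board with its lower edge at x = 7 on the tray leans on it about 25 degrees from upright.
- cruet: Red oil cruet with yellow bands and yellow cap, 115 tall, about 220 g: straight body 46 in diameter from 3 to 82 high, narrowing to a neck 24 in diameter from 94 up to the top. Origin: centre of its underside, z up. Starts standing on the rest's tray in front of the bar.
- cruet_mate: Same cruet with green bands and green cap, standing in the other well of the caddy. Leave alone.
- caddy: Fixed red caddy, base 165 (x) by 75 (y) by 6 thick, origin at the centre of its underside. Two round wells, inner diameter 54, rims 45 high, floors 6 high, at x = +48 (empty) and x = -48 (holds the green-capped cruet). A thin wire arch stands between them at x = 0 in its y-z plane, 68 wide and 118 high.
- well (a point): Centre of the empty well's floor, 6 above the counter.
- juicer: Lime-yellow citrus juicer with a clear middle, 116 across and 168 tall, origin at the centre of its underside, standing to the left (+y) of the rest with a gap of about 1 to 3 cm. Leave alone.
Things that resemble listed ones, but are neither listed nor needed, are in the scene too. Several things look just like the rest: the one meant starts farthest from the robot's base.

How it is judged:
On the way, in this order (a step that is already met when the one before it is completed fails the run):
1. the yellow-capped cruet stands in the empty well of the caddy (horizontal distance between cruet and well below 0.01 m and z of cruet in the frame of caddy below 0.014 m and angle between cruet's own z axis and vertical below 0.12 rad), for 0.2 s.
2. the purple board leans on the rest, its lower edge on the tray and its top back over the bar (angle between board_purple's own z axis and vertical between 0.15 and 0.75 rad and x of board_purple in the frame of rest between -0.035 and 0.037 m and y of board_purple in the frame of rest between -0.022 and 0.022 m and z of board_purple in the frame of rest below 0.016 m and x of board_top in the frame of rest below -0.035 m and angle between the y axis of board_purple and the y axis of rest, either way round below 0.15 rad and contact force between board_purple and rest above 0.5 N and linear speed of board_purple below 0.03 m/s), for 0.2 s.
At the end, for the whole second after the job is handed in: Cruet on the well floor, 10 mm from centre, 7 deg from upright at most; purple board still, lower edge on the tray, within 22 mm of centre, 8.5 deg of square, leaning back 9 to 43 deg with its top over the bar; other boards within 30 mm, other cruet and juicer 20 mm of their starts, upright (all of step 1 and all of step 2 and distance of each of board_green, board_orange from where it was at the start of the episode below 0.03 m and distance of each of cruet_mate, juicer from where it was at the start of the episode below 0.02 m and angle between each of board_green, board_orange, cruet_mate, juicer's own z axis and vertical below 0.25 rad); the robot touches nothing.
It fails at once if the other boards, the other cruet or the juicer knocked out of place or over (distance of any of board_green, board_orange from where it was at the start of the episode above 0.03 m or distance of any of cruet_mate, juicer from where it was at the start of the episode above 0.02 m or angle between any of board_green, board_orange, cruet_mate, juicer's own z axis and vertical above 0.5 rad).
It fails at once if the yellow-capped cruet tipped (more than 35 degrees) (angle between cruet's own z axis and vertical above 0.6 rad).
It also fails if it takes over 56 s, if anything falls off the work surface, if the arm or the gripper's body presses on something with over 40 N, if the wrist force passes 120 N, or if a joint passes its speed limit or range.

## Working session

There is one attempt and no reset: what is moved stays moved. The work goes in short steps, Python scripts to look and compute and a tool call to move; the robot and the scene stay as the last step left them, time stands still between calls to the robot, and variables do not carry over. Pictures are saved under pics/ and viewed, at most 10 in all, crops included, and the job is handed in when it is done.

Besides the shell and the picture viewer there is one more tool, called after "Emit:" as name([rows], argument=value, ...), one row to a line, values as JSON. arm_command: Moves the arm, as the interface text tells. Shifts and turns lie within -1 to 1; 1 stands for 30 cm of shift or pi/2 rad of turn. Its arguments: {"type":"object","properties":{"rows":{"type":"array"}},"required":["rows"]}

```bash
mkdir -p pics
cat > h.py <<'E'
import numpy as np, cv2
from plant import monitor, vision, manip
def grab(n):
    f=vision.grab_frame(n); np.savez(f'{n}.npz',**{k:f[k] for k in('color','z_map','mtx','R','t')}); return f
def pts(f):
    z=f['z_map'].astype(float);h,w=z.shape;u,v=np.meshgrid(np.arange(w),np.arange(h));K=f['mtx']
    c=np.stack([(u-K[0,2])/K[0,0]*z,(v-K[1,2])/K[1,1]*z,z],-1)
    P=(c-f['t'])@f['R']; P[z<=0]=np.nan; return P
E
python3 - <<'E'
from h import *
ims=[]
for n in('top','side'):
    f=grab(n);print(n,f['mtx'].round(1).tolist(),(-f['R'].T@f['t']).round(3),f['R'].round(3).tolist())
    cv2.imwrite(f'pics/{n}0.png',cv2.resize(f['color'][...,::-1],(800,600)))
s=monitor.state();print(s['tool_pos'],s['tool_rot'],s['time'])
E
```

```text
top [[481.6, 0.0, 253.3], [0.0, 481.6, 192.3], [0.0, 0.0, 1.0]] [0.378 0.069 1.583] [[0.029, -1.0, 0.009], [-0.996, -0.029, -0.083], [0.083, -0.007, -0.997]]
side [[393.7, 0.0, 253.7], [0.0, 393.7, 191.9], [0.0, 0.0, 1.0]] [0.43  0.842 0.762] [[-0.997, -0.075, 0.013], [-0.057, 0.627, -0.777], [0.05, -0.775, -0.63]]
[ 0.26417914 -0.56578291  0.23016041] [-9.43156021e-04  9.76254577e-01  2.16624332e-01 -9.88574490e-05] 0.1
```

View pics/top0.png

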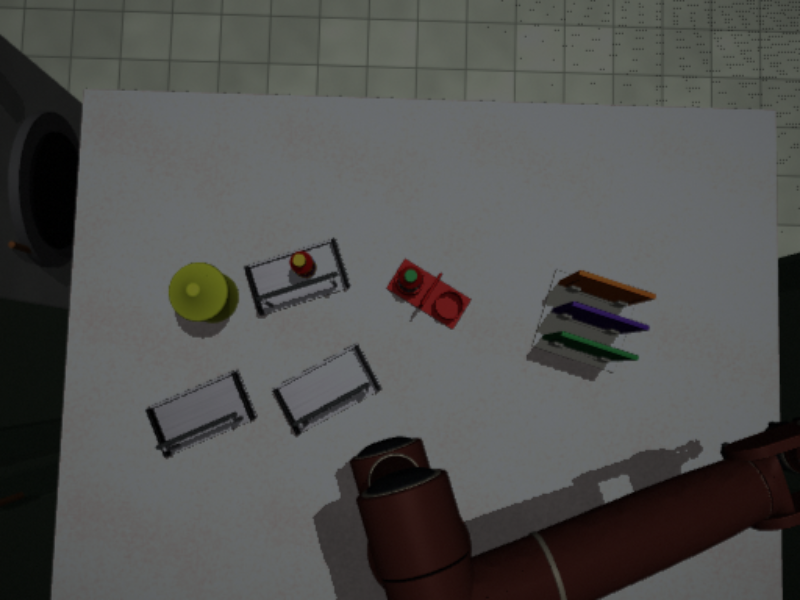

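View pics/side0.png

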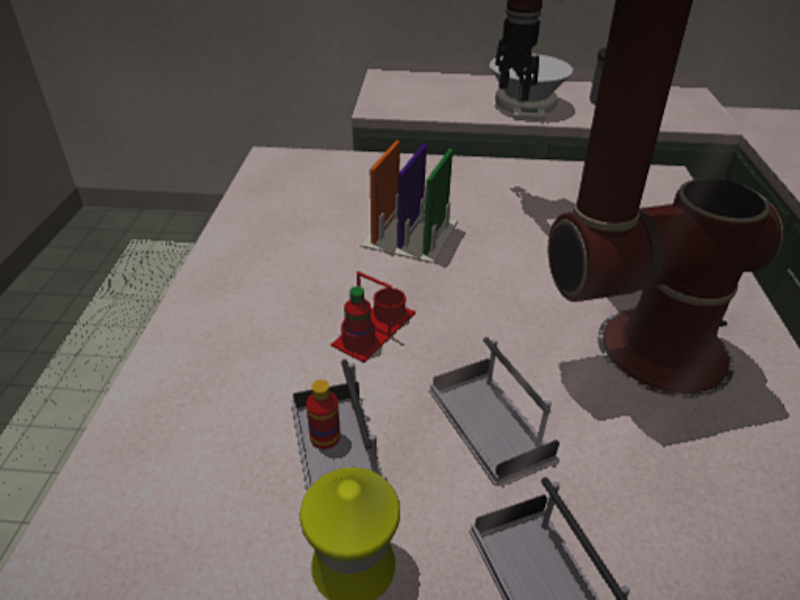

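The things that look like the rest in the top picture are at (297,275) with the yellow-capped cruet on it, (200,412) and (327,388). The first is farthest from the base at about (405,520), so I choose that one. The cruets are yellow-capped at (300,262) and green-capped at (410,277). The empty well is at (447,305), and the purple board is in the middle slot at (600,318), between orange and green.

```bash
cat > m.py <<'E'
from h import *
t=dict(np.load('top.npz'));s=dict(np.load('side.npz'))
for n,f in(('top',t),('side',s)):
    P=pts(f);hsv=cv2.cvtColor(f['color'],cv2.COLOR_RGB2HSV).astype(int);H,S,V=hsv[...,0],hsv[...,1],hsv[...,2]
    on=(P[...,0]>.3)&(P[...,0]<.85)&(abs(P[...,1])<.6)&(P[...,2]>.004)&(P[...,2]<.3)
    def rep(name,m):
        p=P[m&on]; 
        if len(p)<5: print(n,name,len(p));return
        lo,hi=np.percentile(p,[2,98],axis=0); r=cv2.minAreaRect((p[:,:2]*1000).astype(np.float32))
        print(n,name,len(p),'mid',((lo+hi)/2).round(4),'lo',lo.round(3),'hi',hi.round(3),'rect',np.round(r[0],1),np.round(r[1],1),round(r[2],1))
    ok=S>90
    rep('yelcap',ok&(H>19)&(H<29)&(P[...,2]>.1)&(P[...,1]<.28)&(P[...,2]<.14))
    rep('grncap',ok&(H>45)&(H<85)&(P[...,1]>-.2))
    rep('juicer',ok&(H>26)&(H<34)&(P[...,1]>.2))
    red=ok&((H<8)|(H>172))
    rep('well rim',red&(abs(P[...,2]-.044)<.005)&(P[...,1]<0.02)&(P[...,1]>-.2))
    rep('caddybase',red&(P[...,2]<.011)&(P[...,1]<.1)&(P[...,1]>-.2))
    rep('redbody',red&(P[...,2]>.02)&(P[...,1]>.12))
    rep('purpletop',ok&(H>115)&(H<150)&(P[...,2]>.176)&(P[...,1]<-.1))
    rep('purple',ok&(H>115)&(H<150)&(P[...,1]<-.1))
    rep('greentop',ok&(H>45)&(H<85)&(P[...,1]<-.2)&(P[...,2]>.176))
    rep('orangetop',ok&(H>5)&(H<19)&(P[...,1]<-.2)&(P[...,2]>.176))
    blk=(V<50)&(S<90)&(P[...,0]>.45)&(P[...,1]>.05)&(P[...,1]<.4)
    rep('cheeks',blk&(P[...,2]>.02)&(P[...,2]<.045)); rep('bar',(P[...,2]>.092)&(P[...,2]<.112)&(S<90)&(P[...,0]>.4)&(P[...,1]>0))
E
python3 m.py
python3 -c "
import cv2
a=cv2.imread('pics/top0.png')[210:350,150:490];cv2.imwrite('pics/c1.png',cv2.resize(a,None,fx=2.3,fy=2.3,interpolation=2))"
```

```text
top yelcap 52 mid [0.5733 0.1487 0.1219] lo [0.563 0.036 0.116] hi [0.584 0.262 0.128] rect [569.1 142. ] [240.2  21.8] 87.7
top grncap 48 mid [0.5497 0.0329 0.1215] lo [0.539 0.022 0.114] hi [0.56  0.044 0.129] rect [549.8  32.8] [21.5 21.5] 0.5
top juicer 1337 mid [0.5126 0.3744 0.0897] lo [0.454 0.255 0.011] hi [0.571 0.493 0.168] rect [513.5 377.8] [113.5 281. ] 6.3
top well rim 67 mid [ 0.5205 -0.0309  0.044 ] lo [ 0.475 -0.078  0.039] hi [0.566 0.016 0.049] rect [519.9 -21.6] [125.   58.5] 58.9
top caddybase 480 mid [ 0.5261 -0.0088  0.0074] lo [ 0.465 -0.085  0.004] hi [0.587 0.068 0.011] rect [527.1  -9. ] [164.1  75. ] 59.3
top redbody 117 mid [0.574  0.2507 0.0748] lo [0.552 0.23  0.045] hi [0.596 0.272 0.104] rect [573.7 250.6] [44.3 43.3] 1.4
top purpletop 196 mid [ 0.4788 -0.3384  0.1846] lo [ 0.457 -0.406  0.178] hi [ 0.501 -0.271  0.192] rect [ 479.4 -338.6] [145.6  11.3] 73.4
top purple 506 mid [ 0.4792 -0.3356  0.1102] lo [ 0.457 -0.403  0.03 ] hi [ 0.502 -0.269  0.19 ] rect [ 479.5 -338.3] [146.2  11.3] 73.4
top greentop 191 mid [ 0.4226 -0.3187  0.1849] lo [ 0.401 
[... 1346 characters left out ...]
477.6 -336.2] [153.    9.9] 73.6
side purple 684 mid [ 0.4776 -0.3335  0.1076] lo [ 0.454 -0.403  0.027] hi [ 0.501 -0.264  0.188] rect [ 477.2 -336.5] [154.1  10.5] 73.6
side greentop 95 mid [ 0.4192 -0.3161  0.183 ] lo [ 0.397 -0.387  0.176] hi [ 0.442 -0.245  0.189] rect [ 420.2 -317.3] [153.9   9.2] 74.0
side orangetop 112 mid [ 0.5362 -0.3471  0.1831] lo [ 0.513 -0.416  0.176] hi [ 0.559 -0.278  0.19 ] rect [ 536.8 -348.2] [151.6  12.1] 73.3
side cheeks 131 mid [0.583  0.1839 0.0294] lo [0.536 0.166 0.02 ] hi [0.63  0.201 0.038] rect [592.2 199.7] [118.3  69.6] 59.4
side bar 450 mid [0.5094 0.3419 0.1016] lo [0.467 0.184 0.093] hi [0.552 0.5   0.11 ] rect [514.4 260.3] [ 84.9 482.1] 3.3
```

View pics/c1.png

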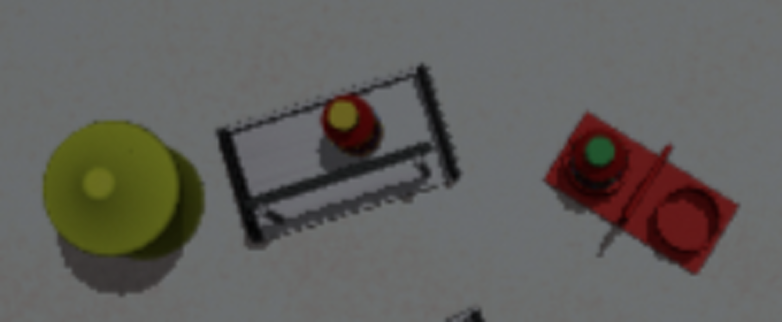

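The crop confirms the choice: the yellow-capped cruet stands at (343,115) on the far rest, and the empty well is at (685,220). Next I refine the rest's yaw and the cap centre.

```bash
cat > r.py <<'E'
from h import *
for n in('top','side'):
    f=dict(np.load(n+'.npz'));P=pts(f).reshape(-1,3);C=f['color'].reshape(-1,3);H=cv2.cvtColor(f['color'],cv2.COLOR_RGB2HSV).reshape(-1,3).astype(int)
    d=P[:,:2]-[.564,.271];a=np.deg2rad(19.5);ex=np.array([np.cos(a),np.sin(a)]);ey=np.array([-ex[1],ex[0]])
    X,Y,Z=d@ex,d@ey,P[:,2]
    b=(abs(X+.045)<.015)&(abs(Y)<.075)&(Z>.09)&(Z<.115)
    k=np.polyfit(Y[b],X[b],1);print(n,'bar',b.sum(),'off deg',np.rad2deg(np.arctan(-k[0])).round(2),'x',k[1].round(4),'z',np.median(Z[b]).round(4))
    for s in(-1,1):
        c=(abs(Y-s*.095)<.015)&(abs(X+.013)<.045)&(Z>.026)&(Z<.045)
        if c.sum()>8:
            k=np.polyfit(X[c],Y[c],1);print(' cheek',s,c.sum(),'off',np.rad2deg(np.arctan(k[0])).round(2),'y',k[1].round(4),'lo/hi',np.percentile(Y[c],[5,95]).round(4),'z',np.percentile(Z[c],95).round(4))
    c=(Z>.1)&(Z<.13)&(np.hypot(P[:,0]-.573,P[:,1]-.252)<.03)&(H[:,1]>90)
    print(' cap',c.sum(),cv2.minEnclosingCircle((P[c][:,:2]*1e3).astype(np.float32)))
    c=(Z>.05)&(Z<.075)&(np.hypot(P[:,0]-.573,P[:,1]-.252)<.05)&(H[:,1]>90)
    if c.sum()>5:
        q=P[c][:,:2]; A=np.c_[2*q,np.ones(len(q))];print(' body circle',np.linalg.lstsq(A,(q**2).sum(1),rcond=None)[0][:2].round(4))
E
python3 r.py
```

```text
top bar 171 off deg -0.15 x -0.0428 z 0.1043
 cheek -1 69 off 0.03 y -0.0946 lo/hi [-0.0982 -0.091 ] z 0.0416
 cheek 1 74 off -0.39 y 0.0927 lo/hi [0.0889 0.0967] z 0.0406
 cap 65 ((574.5128784179688, 251.12132263183594), 15.433564186096191)
 body circle [0.5746 0.2517]
side bar 269 off deg -0.41 x -0.0418 z 0.1054
 cheek -1 95 off 0.03 y -0.0899 lo/hi [-0.0944 -0.0867] z 0.0383
 cap 161 ((573.8305053710938, 255.54664611816406), 14.290167808532715)
 body circle [0.5743 0.2546]
```

Emit:
arm_command([
  [85.4,[0.4,0.95,0.3],[0,0,-0.063]],
  [85.4,[0.4,0.95,0.3],[0,0,-0.063]],
  [85.4,[0.4,0.95,0.3],[0,0,-0.063]],
  [85.4,[0.4,0.95,0.3],[0,0,-0.063]],
  [85.4,[0.4,0.95,0.3],[0,0,-0.063]],
  [85.4,[0.4,0.95,0.3],[0,0,-0.063]],
  [85.4,[0.4,0.95,0.3],[0,0,-0.063]],
  [85.4,[0.4,0.95,0.3],[0,0,-0.063]],
  [85.4,[0.4,0.95,0.3],[0,0,-0.063]],
  [85.4,[0.4,0.95,0.3],[0,0,-0.063]],
])

```text
time: 0.93
tool_pos: [0.3849, -0.2803, 0.3218]
tool_rot: [0.001, 0.986, 0.17, 0.0]
contact_force: [0.4, -0.6, -0.5]
gripper_width: 0.997
grasp_force: 0.0
```

Emit:
arm_command([
  [85.4,[0.35,0.95,0],[0,0,0]],
  [85.4,[0.35,0.95,0],[0,0,0]],
  [85.4,[0.35,0.95,0],[0,0,0]],
  [85.4,[0.35,0.95,0],[0,0,0]],
  [85.4,[0.35,0.95,0],[0,0,0]],
  [85.4,[0.35,0.95,0],[0,0,0]],
  [85.4,[0.35,0.95,0],[0,0,0]],
  [85.4,[0.35,0.95,0],[0,0,0]],
  [85.4,[0.35,0.95,0],[0,0,0]],
  [85.4,[0.35,0.95,0],[0,0,0]],
])

```text
time: 1.77
tool_pos: [0.4893, 0.0029, 0.3202]
tool_rot: [0.0, 0.986, 0.168, -0.001]
contact_force: [-0.4, -0.4, 0.2]
gripper_width: 1.004
grasp_force: 0.0
```

Emit:
arm_command([
  [85.4,[0.283,0.834,-0.4],[0,0,0]],
  [85.4,[0.283,0.834,-0.4],[0,0,0]],
  [85.4,[0.283,0.834,-0.4],[0,0,0]],
  [85.4,[0.283,0.834,-0.4],[0,0,0]],
  [85.4,[0.283,0.834,-0.4],[0,0,0]],
  [85.4,[0.283,0.834,-0.4],[0,0,0]],
  [85.4,[0.283,0.834,-0.4],[0,0,0]],
  [85.4,[0.283,0.834,-0.4],[0,0,0]],
  [85.4,[0.283,0.834,-0.4],[0,0,0]],
  [85.4,[0.283,0.834,-0.4],[0,0,0]],
])

```text
time: 2.6
tool_pos: [0.5749, 0.2517, 0.2011]
tool_rot: [0.0, 0.986, 0.167, -0.0]
contact_force: [-0.5, -1.0, 0.5]
gripper_width: 1.001
grasp_force: 0.0
```

Run:
```python
from h import *
f=grab('wrist');cv2.imwrite('pics/w1.png',f['color'][...,::-1]);print(f['mtx'].round(1).tolist())
s=monitor.state();print(s['tool_pos'],s['tool_rot'],s['joint_pos'])
```

```text
[[297.3, 0.0, 260.5], [0.0, 297.3, 191.9], [0.0, 0.0, 1.0]]
[0.5751804  0.2516466  0.20215397] [2.73690977e-04 9.86000340e-01 1.66742165e-01 5.52721271e-04] [ 2.94260532e-01  7.76210203e-02  1.63587096e+00 -6.89828598e-04
  1.42707332e+00  1.53010595e+00]
```

View pics/w1.png

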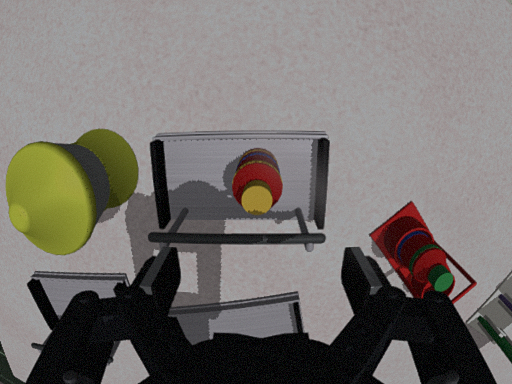

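The wrist view shows the yellow cap at (257,197), centred between the fingers (165 and 360), with the bar square to the image. I descend now.

Emit:
arm_command([
  [85.4,[0,0.004,-0.1],[0,0,0]],
  [85.4,[0,0.004,-0.2],[0,0,0]],
  [85.4,[0,0.004,-0.3],[0,0,0]],
  [85.4,[0,0.004,-0.4],[0,0,0]],
  [85.4,[0,0.004,-0.45],[0,0,0]],
  [85.4,[0,0.004,-0.492],[0,0,0]],
  [85.4,[0,0.004,-0.492],[0,0,0]],
  [85.4,[0,0.004,-0.492],[0,0,0]],
])

```text
time: 3.32
tool_pos: [0.5751, 0.2546, 0.0549]
tool_rot: [-0.0, 0.986, 0.168, 0.001]
contact_force: [-0.2, -0.0, -0.3]
gripper_width: 0.999
grasp_force: 0.0
```

Emit:
arm_command([
  [40,[0,0,0],[0,0,0]],
  [40,[0,0,0],[0,0,0]],
  [40,[0,0,0],[0,0,0]],
  [40,[0,0,0],[0,0,0]],
  [40,[0,0,0],[0,0,0]],
  [40,[0,0,0],[0,0,0]],
  [40,[0,0,0],[0,0,0]],
  [40,[0,0,0],[0,0,0]],
])

```text
time: 3.98
tool_pos: [0.5757, 0.2555, 0.0557]
tool_rot: [-0.0, 0.986, 0.168, 0.002]
contact_force: [0.2, -0.8, 6.5]
gripper_width: 0.517
grasp_force: 61.9
```

Emit:
arm_command([
  [40,[0,0,0.05],[0,0,0]],
  [40,[0,0,0.13],[0,0,0]],
  [40,[0,0,0.22],[0,0,0]],
  [40,[0,0,0.31],[0,0,0]],
  [40,[0,0,0.4],[0,0,0]],
  [40,[0,0,0.47],[0,0,0]],
  [40,[0,0,0.52],[0,0,0]],
  [40,[0,0,0.52],[0,0,0]],
  [40,[0,0,0.52],[0,0,0]],
])

```text
time: 4.73
tool_pos: [0.5743, 0.2552, 0.2101]
tool_rot: [-0.0, 0.986, 0.168, 0.0]
contact_force: [1.0, 0.2, -1.2]
gripper_width: 0.523
grasp_force: 61.5
```

```bash
cat > c.py <<'E'
from h import *
s=monitor.state();p=s['tool_pos'];print('tool',p.round(4) if hasattr(p,'round') else p,s['tool_rot'],s['gripper_width'])
for n in('top','side'):
    f=grab(n);P=pts(f).reshape(-1,3);H=cv2.cvtColor(f['color'],cv2.COLOR_RGB2HSV).reshape(-1,3).astype(int)
    near=(np.hypot(P[:,0]-p[0],P[:,1]-p[1])<.045)&(P[:,2]>.01)&(H[:,1]>110)&((H[:,0]<9)|(H[:,0]>171)|((H[:,0]>18)&(H[:,0]<30)))
    q=P[near];print(n,len(q),'z',np.percentile(q[:,2],[2,98]).round(3) if len(q) else '')
    for lo in np.arange(.1,.28,.02):
        b=q[(q[:,2]>=lo)&(q[:,2]<lo+.02)]
        if len(b)>6: print('  z',lo.round(2),len(b),'x',np.percentile(b[:,0],[3,97]).round(4),'y',np.percentile(b[:,1],[3,97]).round(4))
    cv2.imwrite(f'pics/{n}_l.png',f['color'][...,::-1])
E
python3 c.py
```

```text
tool [0.5743 0.2552 0.2101] [-9.93722141e-05  9.85759176e-01  1.68162571e-01  4.32920178e-04] 0.5227284820109958
top 1285 z [0.246 0.533]
  z 0.2 9 x [0.5509 0.5627] y [0.2324 0.2541]
  z 0.22 8 x [0.5528 0.5666] y [0.2324 0.2443]
  z 0.24 13 x [0.5523 0.5662] y [0.2325 0.2523]
side 1599 z [0.168 0.531]
  z 0.16 84 x [0.5503 0.5897] y [0.2587 0.2773]
  z 0.18 78 x [0.55   0.5876] y [0.2556 0.2774]
  z 0.2 83 x [0.55   0.5894] y [0.2558 0.2764]
  z 0.22 52 x [0.5498 0.5905] y [0.2552 0.2767]
  z 0.24 57 x [0.5509 0.5928] y [0.2489 0.2775]
  z 0.26 9 x [0.5609 0.579 ] y [0.2548 0.2869]
```

Emit:
arm_command([
  [40,[-0.02,-0.08,0],[0,0,0.04]],
  [40,[-0.04,-0.17,0],[0,0,0.09]],
  [40,[-0.06,-0.26,0],[0,0,0.14]],
  [40,[-0.09,-0.36,0],[0,0,0.19]],
  [40,[-0.12,-0.46,0],[0,0,0.24]],
  [40,[-0.14,-0.56,0],[0,0,0.29]],
  [40,[-0.16,-0.66,0],[0,0,0.34]],
  [40,[-0.18,-0.76,0],[0,0,0.38]],
  [40,[-0.2,-0.86,0],[0,0,0.42]],
  [40,[-0.22,-0.94,0],[0,0,0.448]],
  [40,[-0.24,-1.0,0],[0,0,0.448]],
  [40,[-0.24,-1.0,0],[0,0,0.448]],
])

```text
time: 5.83
tool_pos: [0.5003, -0.0474, 0.2072]
tool_rot: [-0.001, 0.868, 0.496, -0.002]
contact_force: [0.1, -0.8, -1.7]
gripper_width: 0.518
grasp_force: 61.6
```

Emit:
arm_command([
  [40,[0,-0.012,-0.1],[0,0,0]],
  [40,[0,-0.012,-0.2],[0,0,0]],
  [40,[0,-0.012,-0.25],[0,0,0]],
  [40,[0,-0.012,-0.25],[0,0,0]],
  [40,[0,-0.012,-0.25],[0,0,0]],
])

```text
time: 6.25
tool_pos: [0.5009, -0.0477, 0.1325]
tool_rot: [-0.002, 0.867, 0.498, -0.002]
contact_force: [-0.3, -1.2, -1.4]
gripper_width: 0.524
grasp_force: 61.6
```

```bash
sed -i 's/arange(.1,.28/arange(.06,.24/' c.py; python3 c.py
python3 - <<'E'
import cv2
a=cv2.imread('pics/side_l.png')[130:260,170:300];b=cv2.imread('pics/top_l.png')[130:260,210:340]
cv2.imwrite('pics/p1.png',cv2.resize(cv2.hconcat([a,b]),(800,400)))
E
```

```text
tool [ 0.5009 -0.0477  0.1325] [-0.00173449  0.86732394  0.49773832 -0.0016571 ] 0.5240668429115649
top 1077 z [0.047 0.457]
side 1201 z [0.013 0.457]
  z 0.08 23 x [0.4812 0.5202] y [-0.0403 -0.0265]
  z 0.1 64 x [0.4814 0.5201] y [-0.041  -0.0262]
  z 0.12 47 x [0.4841 0.5201] y [-0.0378 -0.0259]
  z 0.14 65 x [0.4893 0.5204] y [-0.0383 -0.0259]
  z 0.16 101 x [0.4899 0.523 ] y [-0.0452 -0.0262]
  z 0.18 39 x [0.4933 0.5125] y [-0.0464 -0.0353]
  z 0.2 16 x [0.4961 0.5131] y [-0.0534 -0.0251]
```

View pics/p1.png

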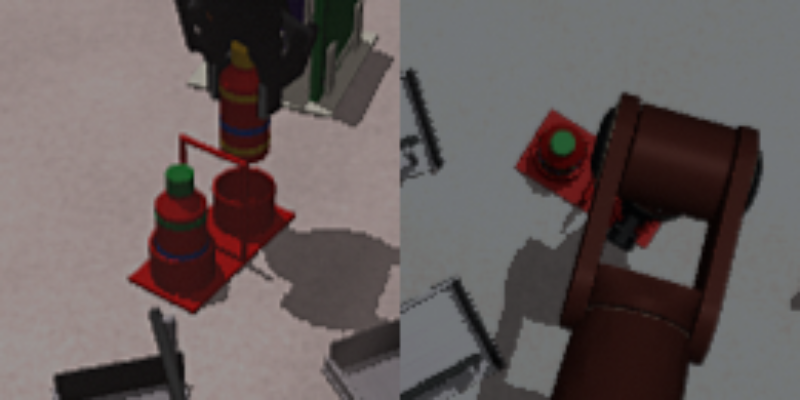

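The left half (side view) shows the cruet upright in the fingers, with its base at (243,155), just over the well at (243,190). I compare the rim and the cruet in the side camera itself.

Run:
```python
from h import *
for n in('side','top'):
  for src in (n+'.npz',):
    f=dict(np.load(src));P=pts(f).reshape(-1,3);H=cv2.cvtColor(f['color'],cv2.COLOR_RGB2HSV).reshape(-1,3).astype(int)
    red=(H[:,1]>90)&((H[:,0]<8)|(H[:,0]>172)); r=np.hypot(P[:,0]-.502,P[:,1]+.048)
    def circ(c,name):
        q=P[c][:,:2]
        for _ in range(4):
            x=np.linalg.lstsq(np.c_[2*q,np.ones(len(q))],(q**2).sum(1),rcond=None)[0];R=np.sqrt(x[2]+x[0]**2+x[1]**2)
            e=abs(np.hypot(*(q-x[:2]).T)-R);q=q[e<max(.004,1.5*e.std())]
        print(n,name,len(q),x[:2].round(4),R.round(4))
    circ(red&(r<.045)&(P[:,2]>.038)&(P[:,2]<.05),'rim')
    circ(red&(r<.045)&(P[:,2]>.015)&(P[:,2]<.038)&(P[:,1]>-.047),'outer wall')
    if n=='side': circ(red&(r<.035)&(P[:,2]>.08)&(P[:,2]<.12),'cruet')
```

```text
side rim 104 [ 0.5018 -0.0469] 0.0283
side outer wall 104 [ 0.5019 -0.0469] 0.0285
side cruet 75 [ 0.5022 -0.0499] 0.0223
top rim 8 [ 0.5019 -0.0497] 0.0275
top outer wall 2 [0.3322 0.2379] 0.3062
```

Emit:
arm_command([
  [40,[0,0.007,-0.02],[0,0,0]],
  [40,[0,0.007,-0.07],[0,0,0]],
  [40,[0,0.007,-0.12],[0,0,0]],
  [40,[0,0.007,-0.16],[0,0,0]],
  [40,[0,0.007,-0.2],[0,0,0]],
  [40,[0,0.007,-0.23],[0,0,0]],
  [40,[0,0.007,-0.25],[0,0,0]],
  [40,[0,0.007,-0.25],[0,0,0]],
])

```text
time: 7.02
tool_pos: [0.5013, -0.0462, 0.0581]
tool_rot: [-0.001, 0.867, 0.498, -0.001]
contact_force: [0.0, 0.1, -1.8]
gripper_width: 0.525
grasp_force: 61.6
```

Emit:
arm_command([
  [40,[0,0,-0.007],[0,0,0]],
  [40,[0,0,-0.007],[0,0,0]],
  [70,[0,0,-0.007],[0,0,0]],
  [70,[0,0,-0.007],[0,0,0]],
  [70,[0,0,-0.007],[0,0,0]],
  [70,[0,0,-0.007],[0,0,0]],
  [70,[0,0,-0.007],[0,0,0]],
])

```text
time: 7.6
tool_pos: [0.5026, -0.0465, 0.0581]
tool_rot: [0.0, 0.867, 0.498, 0.0]
contact_force: [0.2, -0.4, -0.1]
gripper_width: 0.824
grasp_force: 0.0
```

Emit:
arm_command([
  [70,[0,0,0.03],[0,0,0]],
  [70,[0,0,0.1],[0,0,0]],
  [70,[0,0,0.2],[0,0,0]],
  [70,[0,0,0.33],[0,0,0]],
  [70,[0,0,0.46],[0,0,0]],
  [70,[0,0,0.6],[0,0,0]],
  [70,[0,0,0.7],[0,0,0]],
  [70,[0,0,0.7],[0,0,0]],
])

```text
time: 8.27
tool_pos: [0.5057, -0.0472, 0.2778]
tool_rot: [0.005, 0.867, 0.498, 0.006]
contact_force: [1.2, 0.2, 1.2]
gripper_width: 0.819
grasp_force: 0.0
```

Run:
```python
from h import *
f=grab('side');P=pts(f).reshape(-1,3);H=cv2.cvtColor(f['color'],cv2.COLOR_RGB2HSV).reshape(-1,3).astype(int)
r=np.hypot(P[:,0]-.502,P[:,1]+.048);c=(r<.04)&(H[:,1]>90)&(P[:,2]<.14)
print('zmax',np.percentile(P[c&(P[:,2]>.08)][:,2],98))
for lo in(.05,.065,.105):
    q=P[c&(P[:,2]>lo)&(P[:,2]<lo+.015)]; print(lo,len(q),np.percentile(q,[3,97],axis=0).round(4).tolist())
```

```text
zmax 0.1242590124968934
0.05 57 [[0.4806, -0.0432, 0.0502], [0.5237, -0.0246, 0.064]]
0.065 56 [[0.481, -0.0417, 0.0656], [0.5203, -0.0245, 0.0793]]
0.105 37 [[0.4905, -0.0467, 0.1073], [0.5124, -0.0347, 0.1199]]
```

The cruet stands upright in the well, its centre about (0.5015, -0.047). Next is the purple board.

Emit:
arm_command([
  [40,[-0.08,-0.96,0],[0,0,0.153]],
  [40,[-0.08,-0.96,0],[0,0,0.153]],
  [40,[-0.08,-0.96,0],[0,0,0.153]],
  [40,[-0.08,-0.96,0],[0,0,0.153]],
  [40,[-0.08,-0.96,0],[0,0,0.153]],
  [40,[-0.08,-0.96,0],[0,0,0.153]],
  [40,[-0.08,-0.96,0],[0,0,0.153]],
  [40,[-0.08,-0.96,0],[0,0,0.153]],
  [40,[-0.08,-0.96,0],[0,0,0.153]],
  [40,[-0.08,-0.96,0],[0,0,0.153]],
  [40,[-0.08,-0.96,0],[0,0,0.153]],
])

```text
time: 9.23
tool_pos: [0.4784, -0.3329, 0.267]
tool_rot: [-0.001, 0.801, 0.598, 0.0]
contact_force: [-0.6, -0.3, -0.1]
gripper_width: 0.468
grasp_force: 0.0
```

Run:
```python
from h import *
f=grab('wrist');cv2.imwrite('pics/w2.png',f['color'][...,::-1])
s=monitor.state();q=s['tool_rot'];print(s['tool_pos'],q,2*np.rad2deg(np.arctan2(q[2],q[1]))-90,s['gripper_width'],s['joint_pos'])
```

```text
[ 0.47852419 -0.33272052  0.26727556] [-4.33907903e-04  8.00978689e-01  5.98692695e-01  8.65460158e-05] -16.447339373769452 0.46477380372003585 [-7.35387954e-01 -6.55454652e-02  1.67088880e+00  3.36962693e-04
  1.53706764e+00 -4.48339230e-01]
```

View pics/w2.png

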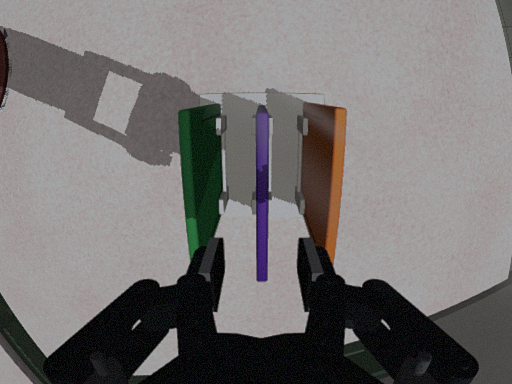

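The wrist view shows the purple board's edge at column 262, midway between the fingers (about 212 and 312). Green (200) and orange (330) are clear, so I descend.

Emit:
arm_command([
  [40,[0,-0.014,-0.1],[0,0,0]],
  [40,[0,-0.014,-0.2],[0,0,0]],
  [40,[0,-0.014,-0.3],[0,0,0]],
  [40,[0,-0.014,-0.37],[0,0,0]],
  [40,[0,-0.014,-0.414],[0,0,0]],
  [40,[0,-0.014,-0.414],[0,0,0]],
  [0,[0,-0.014,-0.414],[0,0,0]],
  [0,[0,-0.014,-0.414],[0,0,0]],
  [0,[0,-0.014,-0.414],[0,0,0]],
  [0,[0,-0.014,-0.414],[0,0,0]],
  [0,[0,-0.014,-0.414],[0,0,0]],
  [0,[0,-0.014,-0.414],[0,0,0]],
])

```text
time: 10.28
tool_pos: [0.4793, -0.3392, 0.146]
tool_rot: [0.002, 0.801, 0.598, 0.001]
contact_force: [-0.3, 1.1, 6.8]
gripper_width: 0.108
grasp_force: 59.8
```

Emit:
arm_command([
  [0,[0,0,0],[0,0,0]],
  [0,[0,0,0.02],[0,0,0]],
  [0,[0,0,0.07],[0,0,0]],
  [0,[0,0,0.13],[0,0,0]],
  [0,[0,0,0.2],[0,0,0]],
  [0,[0,0,0.28],[0,0,0]],
  [0,[0,0,0.37],[0,0,0]],
  [0,[0,0,0.46],[0,0,0]],
  [0,[0,0,0.54],[0,0,0]],
  [0,[0,0,0.6],[0,0,0]],
  [0,[0,0,0.6],[0,0,0]],
])

```text
time: 11.2
tool_pos: [0.4795, -0.3398, 0.3288]
tool_rot: [0.004, 0.802, 0.598, 0.001]
contact_force: [0.8, 0.3, -2.5]
gripper_width: 0.112
grasp_force: 58.8
```

Emit:
arm_command([
  [0,[0.005,0.06,0],[0,0,0.01]],
  [0,[0.01,0.15,0],[0,0,0.03]],
  [0,[0.02,0.25,0],[0,0,0.05]],
  [0,[0.025,0.35,0],[0,0,0.07]],
  [0,[0.03,0.45,0],[0,0,0.09]],
  [0,[0.035,0.55,0],[0,0,0.11]],
  [0,[0.04,0.65,0],[0,0,0.13]],
  [0,[0.05,0.75,0],[0,0,0.15]],
  [0,[0.055,0.85,0],[0,0,0.17]],
  [0,[0.065,0.95,0],[0,0,0.19]],
  [0,[0.067,0.99,0],[0,0,0.2]],
])

```text
time: 12.12
tool_pos: [0.4973, -0.0377, 0.3207]
tool_rot: [-0.002, 0.696, 0.718, -0.0]
contact_force: [1.0, -0.3, -3.4]
gripper_width: 0.11
grasp_force: 58.8
```

Emit:
arm_command([
  [0,[0.005,0.08,0],[0,0,0.02]],
  [0,[0.01,0.18,0],[0,0,0.04]],
  [0,[0.02,0.28,0],[0,0,0.06]],
  [0,[0.025,0.38,0],[0,0,0.08]],
  [0,[0.03,0.48,0],[0,0,0.1]],
  [0,[0.035,0.58,0],[0,0,0.12]],
  [0,[0.04,0.68,0],[0,0,0.14]],
  [0,[0.05,0.78,0],[0,0,0.16]],
  [0,[0.055,0.88,0],[0,0,0.18]],
  [0,[0.065,0.97,0],[0,0,0.197]],
  [0,[0.067,0.99,0],[0,0,0.197]],
  [0,[0.067,0.99,0],[0,0,0.197]],
])

```text
time: 13.12
tool_pos: [0.5175, 0.2567, 0.3209]
tool_rot: [-0.001, 0.578, 0.816, -0.002]
contact_force: [-0.4, -1.1, -3.6]
gripper_width: 0.107
grasp_force: 58.9
```

Emit:
arm_command([
  [0,[0.005,-0.003,-0.03],[0.015,-0.045,0]],
  [0,[0.005,-0.003,-0.08],[0.035,-0.1,0]],
  [0,[0.005,-0.003,-0.13],[0.055,-0.155,0]],
  [0,[0.005,-0.003,-0.17],[0.075,-0.21,0]],
  [0,[0.005,-0.003,-0.2],[0.085,-0.245,0]],
  [0,[0.005,-0.003,-0.2],[0.092,-0.262,0]],
  [0,[0.005,-0.003,-0.2],[0.092,-0.262,0]],
  [0,[0.005,-0.003,-0.2],[0.092,-0.262,0]],
])

```text
time: 13.78
tool_pos: [0.5193, 0.2531, 0.2623]
tool_rot: [0.124, 0.566, 0.796, 0.175]
contact_force: [0.6, 0.5, -2.7]
gripper_width: 0.11
grasp_force: 59.3
```

```bash
cat > b.py <<'E'
from h import *
import sys
from scipy.spatial.transform import Rotation as Ro
s=monitor.state();q=s['tool_rot'];R=Ro.from_quat([q[1],q[2],q[3],q[0]]).as_matrix()
p=s['tool_pos'];a=np.deg2rad(19.3);ex=np.array([np.cos(a),np.sin(a)]);ey=np.array([-ex[1],ex[0]]);O=np.array([.5665,.272])
rf=lambda X:np.c_[(X[:,:2]-O)@ex,(X[:,:2]-O)@ey,X[:,2]]
print('tool rest',(rf(np.array([p]))*1e3).round(1),'toolz rest',[(R[:2,2]@ex).round(3),(R[:2,2]@ey).round(3),R[2,2].round(3)],'tooly',[(R[:2,1]@ex).round(3),(R[:2,1]@ey).round(3),R[2,1].round(3)],'width',s['gripper_width'],'F',np.round(s['contact_force'],1))
for n in('top','side'):
    f=grab(n);cv2.imwrite(f'pics/{n}_{sys.argv[1]}.png',f['color'][...,::-1]);P=pts(f).reshape(-1,3);H=cv2.cvtColor(f['color'],cv2.COLOR_RGB2HSV).reshape(-1,3).astype(int)
    c=(H[:,1]>80)&(H[:,0]>115)&(H[:,0]<150)&(P[:,1]>.12)&(P[:,1]<.42)&(P[:,0]>.4)
    Q=rf(P[c])*1e3
    # keep largest-plane: fit x = a y + b z + c
    k=np.linalg.lstsq(np.c_[Q[:,1:],np.ones(len(Q))],Q[:,0],rcond=None)[0]
    e=Q[:,0]-np.c_[Q[:,1:],np.ones(len(Q))]@k;g=abs(e)<6
    k=np.linalg.lstsq(np.c_[Q[g][:,1:],np.ones(g.sum())],Q[g][:,0],rcond=None)[0]
    print(n,len(Q),g.sum(),'lean',np.rad2deg(np.arctan(-k[1])).round(1),'yawoff',np.rad2deg(np.arctan(-k[0])).round(1),'x at z=100',round(k[1]*100+k[2],1),'lo',np.percentile(Q,1,axis=0).round(1),'hi',np.percentile(Q,99,axis=0).round(1))
    hull=cv2.minAreaRect(np.c_[Q[:,1],Q[:,2]/np.cos(np.arctan(-k[1]))].astype(np.float32));print('  rect y,s',np.round(hull[0],1),np.round(hull[1],1),round(hull[2],1))
E
python3 b.py t
```

```text
tool rest [[-50.8  -2.2 262.3]] toolz rest [np.float64(0.42), np.float64(-0.001), np.float64(-0.907)] tooly [np.float64(0.907), np.float64(-0.003), np.float64(0.42)] width 0.11018123217296898 F [ 0.6  0.5 -2.7]
top 872 573 lean 24.0 yawoff 0.0 x at z=100 27.3 lo [-80.8 -77.7   7.1] hi [ 34.9  71.3 395.2]
  rect y,s [ -0.5 291.5] [166.2 588.8] 3.0
side 2594 2447 lean 24.7 yawoff 0.5 x at z=100 31.1 lo [-68.3 -71.1 142.5] hi [ 11.1  73.9 302.9]
  rect y,s [ -1.7 197.4] [386.  155.4] 86.9
```

Emit:
arm_command([
  [0,[0.002,0.006,-0.04],[0,0,0]],
  [0,[0.002,0.006,-0.1],[0,0,0]],
  [0,[0.002,0.006,-0.17],[0,0,0]],
  [0,[0.002,0.006,-0.24],[0,0,0]],
  [0,[0.002,0.006,-0.3],[0,0,0]],
  [0,[0.002,0.006,-0.35],[0,0,0]],
  [0,[0.002,0.006,-0.39],[0,0,0]],
  [0,[0.002,0.006,-0.405],[0,0,0]],
  [0,[0.002,0.006,-0.405],[0,0,0]],
  [0,[0.002,0.006,-0.405],[0,0,0]],
])

```text
time: 14.72
tool_pos: [0.5211, 0.2565, 0.1424]
tool_rot: [0.125, 0.566, 0.796, 0.177]
contact_force: [0.4, 0.4, -2.4]
gripper_width: 0.11
grasp_force: 59.3
```

```bash
python3 b.py u
python3 - <<'E'
import cv2
a=cv2.imread('pics/side_u.png')[200:350,150:350]
cv2.imwrite('pics/p2.png',cv2.resize(a,(800,600)))
E
```

```text
tool rest [[-48.    0.4 142.4]] toolz rest [np.float64(0.423), np.float64(0.0), np.float64(-0.906)] tooly [np.float64(0.906), np.float64(-0.002), np.float64(0.423)] width 0.10982084801476391 F [ 0.4  0.4 -2.4]
top 785 663 lean 24.3 yawoff 0.0 x at z=100 -23.1 lo [-88.9 -74.8  10.5] hi [ 15.6  81.6 293.9]
  rect y,s [  8.2 233.1] [170.1 468.2] 0.5
side 2203 2090 lean 25.2 yawoff 0.3 x at z=100 -21.4 lo [-66.7 -69.6  23.5] hi [ 14.1  75.9 183.4]
  rect y,s [  2.1 174.1] [340.9 150.1] 89.6
```

View pics/p2.png

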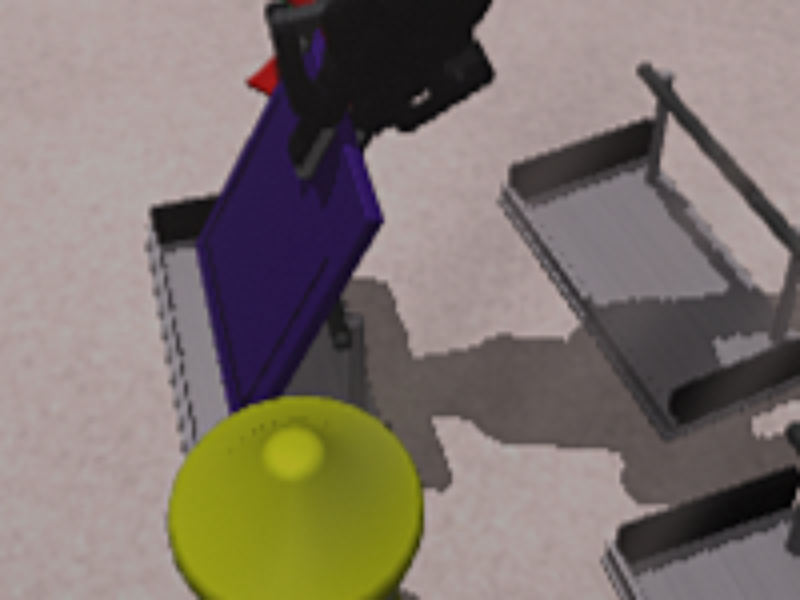

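The board hangs between the cheeks just above the tray, with its lower left corner at (240,405), square and in front of the bar. I lower the last few millimetres.

Emit:
arm_command([
  [0,[-0.004,-0.002,-0.008],[0,0,0]],
  [0,[-0.004,-0.002,-0.015],[0,0,0]],
  [0,[-0.004,-0.002,-0.02],[0,0,0]],
  [0,[-0.004,-0.002,-0.023],[0,0,0]],
  [0,[-0.004,-0.002,-0.023],[0,0,0]],
])

```text
time: 15.23
tool_pos: [0.5199, 0.2558, 0.1355]
tool_rot: [0.125, 0.566, 0.796, 0.177]
contact_force: [2.0, 0.5, -2.8]
gripper_width: 0.111
grasp_force: 59.4
```

Emit:
arm_command([
  [0,[0,0,-0.004],[0,0,0]],
  [0,[0,0,-0.004],[0,0,0]],
  [0,[0,0,-0.004],[0,0,0]],
])

```text
time: 15.48
tool_pos: [0.5201, 0.256, 0.1351]
tool_rot: [0.125, 0.566, 0.796, 0.177]
contact_force: [-2.2, -0.4, 2.8]
gripper_width: 0.107
grasp_force: 60.2
```

```bash
python3 b.py v
```

```text
tool rest [[-49.1   0.2 135.1]] toolz rest [np.float64(0.424), np.float64(0.0), np.float64(-0.906)] tooly [np.float64(0.906), np.float64(-0.002), np.float64(0.424)] width 0.10740094579780907 F [-2.2 -0.4  2.8]
top 779 639 lean 24.7 yawoff 0.2 x at z=100 -27.5 lo [-79.7 -75.2   8.5] hi [ 13.7  79.6 271.2]
  rect y,s [  8.1 164.9] [171.  330.5] 0.5
side 2165 2058 lean 25.2 yawoff 0.4 x at z=100 -26.9 lo [-68.6 -69.4  15.9] hi [ 12.4  75.7 177.5]
  rect y,s [  2.5 169.4] [332.6 149.5] 89.5
```

It has touched the tray (+5.6 N) and is about 1 mm from the bar. I open the fingers and then retract along the board.

Emit:
arm_command([
  [14,[0,0,0],[0,0,0]],
  [18,[0,0,0],[0,0,0]],
  [24,[0,0,0],[0,0,0]],
  [30,[0,0,0],[0,0,0]],
  [30,[0,0,0],[0,0,0]],
  [30,[0,0,0],[0,0,0]],
])

```text
time: 16.08
tool_pos: [0.5193, 0.2557, 0.1336]
tool_rot: [0.125, 0.566, 0.796, 0.177]
contact_force: [-0.0, -0.3, -0.2]
gripper_width: 0.349
grasp_force: 0.0
```

```bash
python3 b.py w
```

```text
tool rest [[-49.9   0.2 133.6]] toolz rest [np.float64(0.422), np.float64(0.0), np.float64(-0.906)] tooly [np.float64(0.906), np.float64(-0.002), np.float64(0.422)] width 0.3494619620398905 F [-0.  -0.3 -0.2]
top 773 675 lean 25.1 yawoff 0.2 x at z=100 -27.6 lo [-72.4 -75.3  10.5] hi [ 12.9  74.  255.6]
  rect y,s [  7.8 223.5] [171.3 450.1] 0.5
side 2154 2045 lean 25.3 yawoff 0.5 x at z=100 -26.9 lo [-68.4 -68.9  15.2] hi [ 12.7  75.8 174.6]
  rect y,s [  2.7 132.2] [266.1 149.8] 88.4
```

The board rests stably. I retract along it.

Emit:
arm_command([
  [30,[-0.02,-0.007,0.045],[0,0,0]],
  [30,[-0.05,-0.018,0.113],[0,0,0]],
  [30,[-0.09,-0.031,0.204],[0,0,0]],
  [30,[-0.14,-0.049,0.317],[0,0,0]],
  [30,[-0.19,-0.066,0.43],[0,0,0]],
  [30,[-0.24,-0.084,0.544],[0,0,0]],
  [30,[-0.28,-0.098,0.634],[0,0,0]],
  [30,[-0.28,-0.2,0.634],[0,0,0]],
  [30,[-0.28,-0.35,0.634],[0,0,0]],
  [30,[-0.28,-0.5,0.634],[0,0,0]],
  [30,[-0.28,-0.6,0.634],[0,0,0]],
  [30,[-0.28,-0.6,0.634],[0,0,0]],
])

```text
time: 17.18
tool_pos: [0.4359, 0.0688, 0.3242]
tool_rot: [0.127, 0.57, 0.792, 0.175]
contact_force: [0.1, 0.1, -0.1]
gripper_width: 0.352
grasp_force: 0.0
```

```bash
python3 b.py x; python3 m.py >/dev/null; python3 m.py | grep -E 'well rim|grncap|greentop|orangetop|juicer'
python3 - <<'E'
import cv2
a=cv2.imread('pics/side_x.png');b=cv2.imread('pics/top_x.png')[110:302,100:356]
cv2.imwrite('pics/end.png',cv2.hconcat([cv2.resize(a[60:352,140:450],(400,377)),cv2.resize(b,(400,377))]))
E
```

```text
tool rest [[-190.4 -148.6  324.2]] toolz rest [np.float64(0.423), np.float64(-0.008), np.float64(-0.906)] tooly [np.float64(0.906), np.float64(-0.012), np.float64(0.423)] width 0.3523659347407118 F [ 0.1  0.1 -0.1]
top 946 903 lean 25.5 yawoff 0.2 x at z=100 -28.0 lo [-69.3 -74.5  10.5] hi [ 13.2  77.9 176.1]
  rect y,s [ 8.7 95.1] [170.  206.6] 0.8
side 2483 2393 lean 25.3 yawoff 0.4 x at z=100 -26.9 lo [-68.  -69.6  15.8] hi [ 12.6  75.9 174.2]
  rect y,s [ 2.5 97.3] [150.5 194.4] 0.3
top grncap 50 mid [0.5492 0.0359 0.1197] lo [0.537 0.022 0.112] hi [0.561 0.05  0.127] rect [511.4 177. ] [ 22.3 321.4] 15.0
top juicer 1302 mid [0.5051 0.4425 0.089 ] lo [0.454 0.391 0.01 ] hi [0.556 0.494 0.168] rect [506.4 444. ] [113.7 113.6] 56.0
top well rim 54 mid [ 0.5243 -0.0313  0.044 ] lo [ 0.475 -0.078  0.04 ] hi [0.573 0.016 0.048] rect [524.1 -22.8] [128.7  56.3] 49.6
top greentop 190 mid [ 0.4226 -0.3185  0.1849] lo [ 0.401 -0.387  0.178] hi [ 0.444 -0.25   0.192] rect [ 422.6 -319.5] [148.8  10.9] 73.6
top orangetop 204 mid [ 0.5376 -0.3516  0.1847] lo [ 0.516 -0.421  0.177] hi [ 0.559 -0.282  0.193] rect [ 537.9 -352.6] [149.9  12.4] 73.5
side grncap 94 mid [0.5476 0.0416 0.1016] lo [0.53  0.025 0.078] hi [0.565 0.058 0.125] rect [549.4  44.7] [34.4 31.2] 45.0
side juicer 4076 mid [0.5049 0.4517 0.0886] lo [0.455 0.402 0.009] hi [0.555 0.501 0.169] rect [504.8 448.4] [114.6 112. ] 60.2
side well rim 73 mid [ 0.5023 -0.022   0.044 ] lo [ 0.474 -0.061  0.039] hi [0.53  0.017 0.049] rect [502.1 -23.3] [56.3 83.5] 0.9
side greentop 23 mid [ 0.4219 -0.3004  0.1816] lo [ 0.412 -0.333  0.176] hi [ 0.432 -0.268  0.187] rect [ 422.3 -299.1] [71.9  1.8] 71.9
side orangetop 114 mid [ 0.5361 -0.3484  0.1827] lo [ 0.513 -0.419  0.176] hi [ 0.559 -0.278  0.189] rect [ 536.3 -349.6] [151.9  10.7] 74.2
```

View pics/end.png

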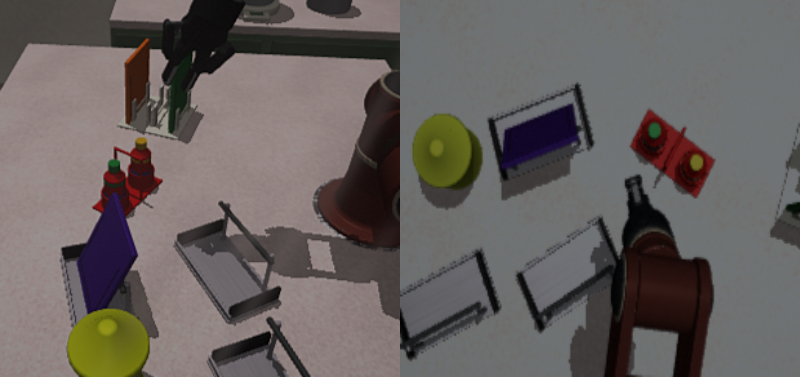

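The end view shows the purple board propped between the cheeks at (540,138), leaning about 25°. The yellow cap is in the well at (697,162), everything else is where it was, and the gripper is clear. I hand the job in.

```bash
python3 -c "
from h import *
print(manip.job_done())"
```

```text
the job is handed in; nothing more can be done
None
```

The cruet stands upright in the caddy's empty well and the purple board leans on the rest at about 25°, square between the cheeks; nothing else appears to have moved, and I handed the job in at about 17 s with the gripper clear (no verdict came back).

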